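Seat a blank in the drilling jig with light fingertip pushes and close the toggle clamp

TASK

Set the hardwood blank up for drilling in the jig with light pushes of the fingertips, without gripping or lifting it: first push on its long near side until it lies flat along the fence, then on its free right-hand end until it butts against the end stop under the guide plate, and last press the toggle clamp's lever all the way down so that the rubber pad holds the blank there. Push gently, in that order, and leave the tools and other wood on the bench where they are.

Things in the scene. Friction and masses are not known exactly. Their poses are not given: they have to be found in the camera images.
- jig: Drilling jig screwed to the bench: plywood base 210 (x) x 280 (y) x 15 mm. Origin at the centre of its underside; x points away from the robot to the fence, y left to the end stop, z up. The toggle clamp stands behind the fence at y = 0; its open arm stands nearly upright over x = 35 to 95 mm, up to z = 135 mm, and its lever slants up behind it to x = 175, z = 150 mm.
- fence_mid (a point): Point on the fence's face at jig x = 25, y = 0, z = 25 mm (axes as the jig's). The fence is a wooden strip 24 mm thick behind this face, from jig y = -120 to 70 mm, top at z = 32 mm.
- stop_face (a point): Point on the end stop's face at jig x = 2.5, y = 85, z = 25 mm. The stop is a wooden block from jig x = -29 to 49 mm, top at z = 42 mm. On it lies an aluminium guide plate 6 mm thick with two steel bushings that reaches back over the blank to jig y = 45 mm (underside 7 mm above the blank's top; highest point z = 53 mm).
- blank: The blank: a plain brown hardwood block 45 (its x) x 170 (its y, length) x 20 mm, 0.09 to 0.17 kg, lying loose on the jig's base, up to 0.09 rad askew and 1 to 5 cm short of fence and stop. Origin at the centre of its underside (jig z = 15 mm); seated it lies at jig x = 2.5, y = 0, axes as the jig's. It slides under 1 to 2 N; fence and stop are rigid.
- blank_far_left (a point): Point on the blank's left end at the corner of its long far side (the side that faces the fence), half-way up; seated it lies at jig x = 25, y = 85 mm.
- blank_far_right (a point): Point on the blank's right end at the corner of its long far side, half-way up; seated it lies at jig x = 25, y = -85 mm.
- clamp_lever (a joint): Hinge of the toggle clamp's lever, rad: starts at 0 to 0.08; 0 = fully open (lever slants up and away from the robot, 0.83 above level), 1.03 = pressed down on its stop (sloping 0.2 below level). It stays where it is left and brings the clamp's arm down with it; near 0.85 the pad meets the blank, past 1.00 it is over centre and locked. Takes up to about 5 N at the grip.
- lever_grip (a point): Point on the upper face of the lever's black plastic grip, 82 mm out from the hinge pin along the lever and 19.5 mm off the pin's level. The grip is a round bar 19 mm thick, 50 to 115 mm out from the pin. x of this frame points along the lever away from the pin, z out of the face to be pressed.
- lever_pin (a point): Hinge pin of the lever, at jig x = 103, y = 0, z = 56 mm. This frame turns with the lever, about its y axis (parallel to the jig's y).
- clamp_pad: Rubber pad 19 mm across on a sprung spindle at the tip of the clamp's arm (spring travel 8 mm, about 5 N with the clamp closed); origin at the centre of its pressing face. Closed, it stands on the blank at jig x = 0, y = 0 mm.
- tape: Steel tape measure in a case 36 x 78 x 63 mm, right of the jig. Bystander; origin under its centre.
- tin: Round tin of screws, 74 mm across, 34 mm high, left of the jig. Bystander; origin under its centre.
- square: Try square, 115 x 192 x 17 mm, on the bench at the far right. Bystander; origin under its centre.
- spare: Longer offcut of the same wood, 50 x 230 x 22 mm, on the bench behind the jig. Bystander, not the blank; origin under its centre.
- gauge: Wooden marking gauge, 62 x 220 x 76 mm, near right of the bench. Bystander; origin under its centre.

How it is judged:
On the way, in this order (a step that is already met when the one before it is completed fails the run):
1. the blank lies flat along the fence (both ends within 2 mm) (x of each of blank_far_left, blank_far_right in the frame of jig above 0.023 m), for 0.1 s.
2. the blank butts against the end stop (within 2 mm) while the clamp is still open (y of blank_far_left in the frame of jig above 0.083 m and value of joint clamp_lever below 0.3 rad), for 0.1 s.
3. the lever is fully down and the pad holds the blank (value of joint clamp_lever above 1 rad and contact force between clamp_pad and blank above 2.5 N), for 0.2 s.
At the end, for the whole second after the job is handed in: the blank lies flat along the fence (both ends within 2 mm) and butts against the end stop (within 2 mm), at rest; the clamp lever is down past its dead point (over 1.0 rad) and the pad presses the blank with more than 2.5 N (all of step 1 and all of step 3 and y of blank_far_left in the frame of jig above 0.083 m and linear speed of blank below 0.01 m/s); the robot touches nothing.
It fails at once if the fingers strike or press the blank with more than 60 N (contact force between the fingers and blank above 60 N).
It fails at once if the blank is gripped: squeezed with more than 25 N while the grasp point is between its sides (contact force between the fingers and blank above 25 N and x of the grasp point in the frame of blank between -0.02 and 0.02 m and y of the grasp point in the frame of blank between -0.083 and 0.083 m and z of the grasp point in the frame of blank below 0.036 m).
It fails at once if the fingers strike or press the jig or its clamp lever with more than 60 N (contact force between the fingers and jig above 60 N).
It fails at once if the blank is lifted off the jig's base (by 5 mm) or tipped (z of blank in the frame of jig above 0.02 m or angle between blank's own z axis and vertical above 0.1 rad).
It fails at once if a bystander on the bench is shifted by more than 15 mm (distance of any of tape, tin, square, spare, gauge from where it was at the start of the episode above 0.015 m).
It also fails if it takes over 56 s, if anything falls off the work surface, if the arm or the gripper's body presses on something with over 40 N, if the wrist force passes 120 N, or if a joint passes its speed limit or range.

ROBOT

A 6-joint arm with a two-finger parallel gripper is mounted at the origin on a cart in front of the work surface, level with it; the furniture and walls round the work are solid. World frame = base frame: x ahead of the robot, y to its left, z up, the work surface at z = 0. Lengths are in m, angles in rad, forces in N, time in s.
With the tool pointing down it reaches from about 0.325 to 0.775 m from the base axis. Payload 5.5 kg.
Tool frame: the origin (TCP) lies midway between the tips of the shut fingers; the grasp point (between the pads) lies ctrl.hold_point_z behind it (ctrl.hold_point_z is the distance from the TCP to the grasp point, in m); z points along the fingers, y is the direction in which the jaws open and shut (so a half turn about z gives the same grasp; the last joint's range is limited). The gripper opens to 85 mm and grips with 20 to 120 N. Pads are 22 mm wide; open, the fingers measure 114 mm over their backs; the gripper's body (76 mm by 85 mm) begins 54 mm behind the grasp point. The pads swing forward as they close: fully open they stand 13 mm farther back than shut.
Start: joints at [1.093, 0.091, 1.231, -0, 1.82, -0.057], TCP at [0.245, 0.548, 0.231] pointing down, gripper open.
Joint ranges: [-2.87, 2.87], [-0.86, 2.18], [0.17, 2.46], [-1.51, 4.65], [0.06, 2.69], [-2.65, 2.65]. Speed limits (rad/s): [2.57, 2.57, 3.01, 3.14, 3.14, 3.14].

INTERFACE

Orientations are given as a unit quaternion [w, x, y, z].
In Python, from cell import ctrl gives the robot as it stands. The module is installed in compiled form; this text tells all that it offers.
- The arm moves only by the tool play_rows, never from a script. Its argument "steps" is a list that holds one entry, the list of rows, each a list of 5 numbers: the opening, from 0 (shut) to 1 (fully open), then the shift along the world's x, y, z in mm, then the turn about the world's z in rad. In form: [[[grip, dx, dy, dz, twist], ...]]. A call has 1 to 5 rows; each row is the pose to reach, as a shift and turn from the pose measured when the call began; what a row does not reach only later rows make up. A row lasts 1/10 s, in which the tool goes at most 50 mm and 8.59 degrees, less where a joint would pass 70% of its speed; a pose out of reach is approached as far as the arm can. A call with a gripper value outside its range is refused whole. The fingers move at their own pace and stop on an object; the grip force is fixed at half the most. Time passes only in rows, so rows that repeat a pose let the fingers close. It gives the time, the measured TCP pose, the force and the opening at its end, in the units of the state.
- ctrl.get_state(): the state, without advancing time (a new reading comes with each control period).
- ctrl.grab_frame(name): name is "side" or "top"; returns a dict with "image" (400x640x3 uint8, red, green, blue), "vertical_fov" (degrees; the focal length in pixels is half the picture's height over the tangent of half this angle, whatever the lens; pixels are square), "cx", "cy" (the principal point, pixels), "view" (4x4, takes a point from world to camera coordinates). Camera axes: x right, y up, looking along -z (the intrinsics and any distortion apply to the point x, -y, -z); pixel columns grow to the right and rows downward; lengths in m; the calibration is good to about 2 mm. A picture is of the moment at which its call begins. There is no depth.
- ctrl.finish_job(): hands the job in, once; it reports no verdict.
The state is a dict: "clock": time; "q": joint angles; "joint_vel": joint speeds; "tau": joint torques, N m; "ee_pos": TCP position; "tcp_rot": TCP orientation; "contact_force": force on the tool from outside, world axes, zero at the start; "ft_torque": the same for the moment, N m; "opening": finger opening in m.
Only numpy, scipy, OpenCV 4.12 (cv2) and the standard library are available. Lean on these libraries where they do the work, as an engineer would, in place of code of your own. Each camera call takes 0.05 s, during which the arm holds its last target.

## Working session

There is one attempt and no reset: what is moved stays moved. The work goes in short steps, Python scripts to look and compute and a tool call to move; the robot and the scene stay as the last step left them, time stands still between calls to the robot, and variables do not carry over. Pictures are saved under pics/ and viewed, and the job is handed in when it is done.

Besides the shell and the picture viewer there is one more tool, called after ">>>" in YAML: its name, and indented under it one key for each argument. play_rows: Moves the arm, as the interface text tells. Its arguments: {"type":"object","properties":{"steps":{"type":"array"}},"required":["steps"]}

```bash
mkdir -p pics
python3 - <<'E'
from cell import ctrl
import cv2, numpy as np
print(ctrl.get_state(), ctrl.hold_point_z)
for n in("side","top"):
    f=ctrl.grab_frame(n)
    cv2.imwrite(f"pics/{n}0.png",f["image"][:,:,::-1])
    print(n,{k:(v.tolist() if hasattr(v,'tolist') else v) for k,v in f.items() if k!="image"})
E
```

```text
{'clock': 0.0, 'q': array([ 1.09328844e+00,  9.18931311e-02,  1.23187218e+00,  4.98235211e-06,
        1.81979737e+00, -5.67056507e-02]), 'joint_vel': array([ 0.00013476, -0.00019205,  0.00058154,  0.00130328, -0.0001191 ,
        0.00073554]), 'tau': array([-5.53855698e-04, -4.58735275e+01, -4.18027174e+01, -5.60234696e-05,
        1.18454950e-02, -7.80617682e-06]), 'ee_pos': array([0.24497219, 0.54741057, 0.23013808]), 'tcp_rot': array([-2.62316360e-04,  2.08851492e-01,  9.77946872e-01, -9.49448669e-04]), 'contact_force': array([-0.01413241,  0.28598398,  0.52072775]), 'ft_torque': array([-0.01703634, -0.05087342, -0.01115577]), 'opening': 0.08539719686204383} 0.0187
side {'vertical_fov': 44.36429810897026, 'cx': 319.116943331966, 'cy': 195.2280697874782, 'view': [[0.8401579513663693, -0.542244063544547, -0.01029525650788623, -0.5334158898033682], [0.20246186401094793, 0.29597261560231203, 0.9334931196504548, -0.1918352072673047], [-0.5031339884932028, -0.7863660638431847, 0.3584474902390842, -1.1624864444416805], [0.0, 0.0, 0.0, 1.0]]}
top {'vertical_fov': 57.675294734591105, 'cx': 323.02806829279996, 'cy': 204.19360481907276, 'view': [[0.023145004740088442, -0.9997319842009661, 0.0005181902936797409, -0.06771467346871984], [0.983681847346678, 0.022865924528534313, 0.17845776165827584, -0.6359582334617491], [-0.178421781058838, -0.0036206713541223827, 0.9839474370019659, -1.0757980792828923], [0.0, 0.0, 0.0, 1.0]]}
```

View pics/side0.png

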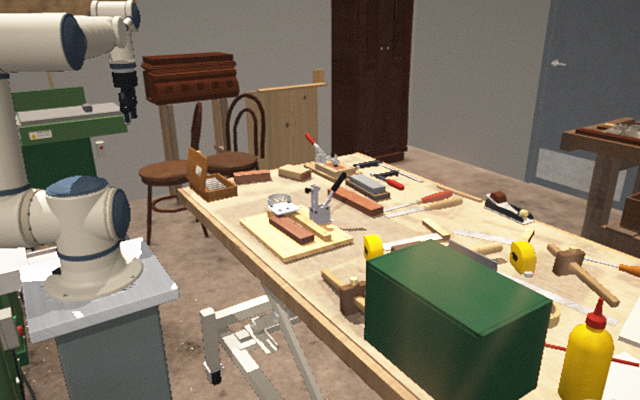

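View pics/top0.png

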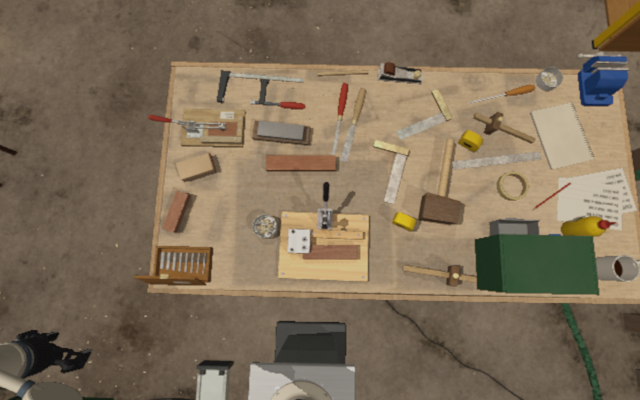

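The top view shows the jig at about (325,245), with the blank at about (331,253). The guide plate is at (299,241), the clamp lever at (325,190), the tin at (265,226) and the tape at (405,220). Next I'll zoom in.

```bash
cat > h.py <<'E'
import numpy as np, cv2
from cell import ctrl
def grab(n):
    f=ctrl.grab_frame(n); f["f"]=200/np.tan(np.radians(f["vertical_fov"])/2); return f
def proj(f,P):
    P=np.atleast_2d(P); c=(f["view"]@np.c_[P,np.ones(len(P))].T).T
    return np.c_[f["cx"]+f["f"]*c[:,0]/-c[:,2], f["cy"]+f["f"]*c[:,1]/c[:,2]]
def cast(f,uv,z):
    uv=np.atleast_2d(uv); R=f["view"][:3,:3]; o=-R.T@f["view"][:3,3]
    d=np.c_[(uv[:,0]-f["cx"])/f["f"],-(uv[:,1]-f["cy"])/f["f"],-np.ones(len(uv))]@R
    return o+d*((z-o[2])/d[:,2])[:,None]
def crop(f,x0,y0,x1,y1,s,name):
    im=cv2.resize(f["image"][y0:y1,x0:x1,::-1],None,fx=s,fy=s,interpolation=cv2.INTER_CUBIC); cv2.imwrite(name,im)
E
python3 - <<'E'
from h import *
f=grab("top"); crop(f,270,170,390,290,5,"pics/t1.png")
g=grab("side"); crop(g,230,160,370,265,5,"pics/s1.png")
E
```

```text
(no output)
```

View pics/t1.png

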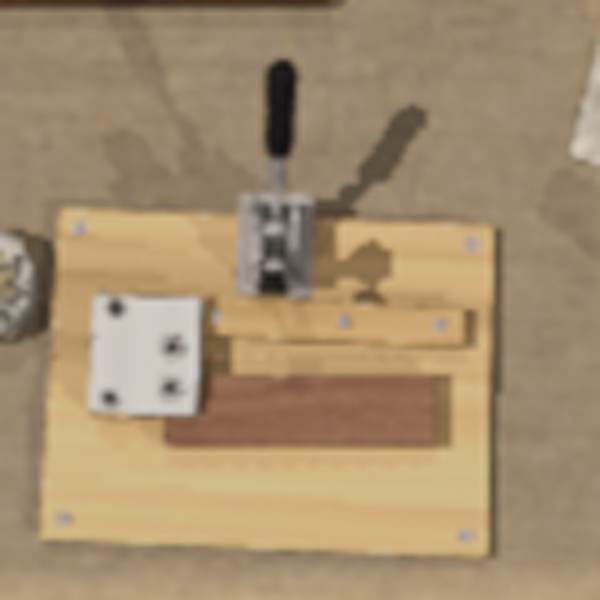

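View pics/s1.png

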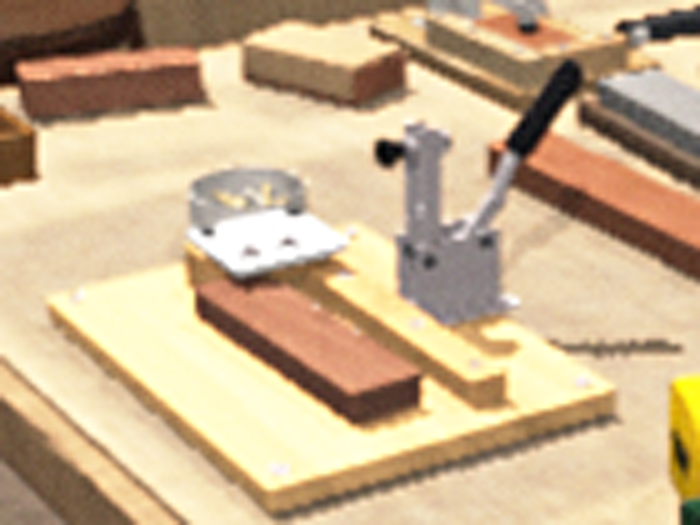

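In the top crop, the base corners are at (60,210), (495,228), (490,556) and (41,540). The blank's top face runs from (165,443) to (447,445) near and to (437,376) far right. The lever grip spans (283,62) to (279,158). The side crop shows the clamp open.

Run:
```python
from h import *
f=grab("top"); im=f["image"]
T=lambda a:np.array(a,float)/5+[270.1-.5+0,170.1-.5]
c=cast(f,T([[60,210],[495,228],[490,556],[41,540]]),.015)
print("base",c.round(4),[np.linalg.norm(c[i]-c[(i+1)%4]).round(4) for i in range(4)])
ctr=c.mean(0); ex=(c[0]-c[3]+c[1]-c[2]);ey=(c[0]-c[1]+c[3]-c[2])
print("ctr",ctr,"yaw",np.arctan2(ex[1],ex[0]),np.arctan2(-ey[0],ey[1]))
# blank mask
r=im[170:290,270:390].astype(int)
hsv=cv2.cvtColor(im,cv2.COLOR_RGB2HSV)[170:290,270:390]
print(hsv[80,40],hsv[82,60],hsv[70,80],hsv[90,85])
m=((r[...,0]-r[...,2])>20)&(r[...,0]<175)&(r[...,1]/r[...,0]<.78)
m=m.astype(np.uint8); n,l,s,_=cv2.connectedComponentsWithStats(m)
print(s)
cv2.imwrite("pics/m1.png",cv2.resize(m*255,None,fx=5,fy=5,interpolation=0))
```

```text
base [[ 0.6176  0.0802  0.015 ]
 [ 0.6124 -0.2003  0.015 ]
 [ 0.4055 -0.1974  0.015 ]
 [ 0.4088  0.083   0.015 ]] [np.float64(0.2806), np.float64(0.2069), np.float64(0.2804), np.float64(0.2088)]
ctr [ 0.51110174 -0.05861193  0.015     ] yaw -0.01382313839465051 -0.015187023601149832
[ 11 108  87] [ 11 117 142] [ 18 107 191] [ 18 106 207]
[[    0     0   120   120 13613]
 [    0     0    66     1    66]
 [   42    60     1     1     1]
 [   41    62     1     1     1]
 [   41    64     4     4     8]
 [   33    71    55    18   711]]
```

View pics/m1.png

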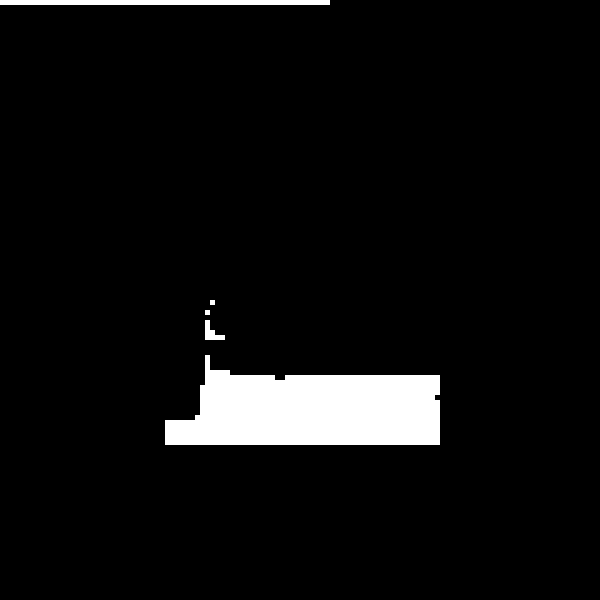

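```bash
cat >> h.py <<'E'
J0=np.array([.511,-.0586]); YAW=-.0145
def tojig(P):
    c,s=np.cos(YAW),np.sin(YAW); d=np.atleast_2d(P)[:,:2]-J0; return d@np.array([[c,-s],[s,c]])
def tow(p):
    c,s=np.cos(YAW),np.sin(YAW); p=np.atleast_2d(p); return J0+p[:,:2]@np.array([[c,s],[-s,c]])
E
python3 - <<'E'
from h import *
f=grab("top")
T=lambda a:np.array(a,float)/5+[269.6,169.6]
c=cast(f,T([[165,444],[440,445],[438,376],[230,374]]),.035)
print("blank nl,nr,fr,fl~",c.round(4),tojig(c).round(4))
l=cast(f,T([[216,335],[465,345]]),.047-.015);print("fence face",tojig(l).round(4))
st=cast(f,T([[95,296],[202,298],[197,415],[90,412]]),.048);print("plate",tojig(st).round(4))
for z in(.14,.15):
  print("lever tip",tojig(cast(f,T([[283,60]]),z)))
print("base chk",tojig(cast(f,T([[60,210],[495,228],[490,556],[41,540]]),.015)))
print("tin",cast(f,[[265,226]],.034),"tape",cast(f,[[405,221]],.05), "spare",cast(f,[[268,155],[336,170]],.022),"gauge",cast(f,[[405,268],[455,275]],.04))
print(tow([[2.5e-3,0],[.103,0],[.16,0]]))
E
```

```text
blank nl,nr,fr,fl~ [[ 0.4693  0.0064  0.035 ]
 [ 0.4727 -0.1639  0.035 ]
 [ 0.5152 -0.1624  0.035 ]
 [ 0.5134 -0.0327  0.035 ]] [[-0.0426  0.0644]
 [-0.0368 -0.1058]
 [ 0.0057 -0.1037]
 [ 0.0021  0.026 ]]
fence face [[ 0.0263  0.0358]
 [ 0.0259 -0.1205]]
plate [[ 0.0463  0.1115]
 [ 0.0475  0.045 ]
 [-0.0247  0.0449]
 [-0.0253  0.1107]]
lever tip [[0.17862403 0.0002285 ]]
lever tip [[0.17615869 0.00023066]]
base chk [[ 0.10461376  0.14035866]
 [ 0.10346001 -0.14023887]
 [-0.10344891 -0.14027838]
 [-0.10421725  0.14011677]]
tin [[0.56753619 0.12824295 0.034     ]] tape [[ 0.59142893 -0.30932032  0.05      ]] spare [[ 0.80439853  0.13246447  0.022     ]
 [ 0.75846945 -0.0926405   0.022     ]] gauge [[ 0.44730014 -0.30907866  0.04      ]
 [ 0.42973167 -0.46168704  0.04      ]]
[[ 0.51349974 -0.05863625]
 [ 0.61398917 -0.06009345]
 [ 0.67098318 -0.06091992]]
```

>>> play_rows:
  steps:
    - [[0, 70, -225, 0, 0.14], [0, 70, -225, 0, 0.27], [0, 70, -225, 0, 0.4], [0, 70, -225, 0, 0.407], [0, 70, -225, 0, 0.407]]

```text
clock: 0.8
ee_pos: [0.3154, 0.3202, 0.2311]
tcp_rot: [0.0, 0.007, 1.0, -0.0]
contact_force: [0.6, 0.6, 0.1]
opening: 0.0122
```

>>> play_rows:
  steps:
    - [[0, 75, -240, 0, 0], [0, 75, -240, 0, 0], [0, 75, -240, 0, 0], [0, 75, -240, 0, 0], [0, 75, -240, 0, 0]]

```text
clock: 1.3
ee_pos: [0.3894, 0.082, 0.2314]
tcp_rot: [0.001, 0.007, 1.0, -0.0]
contact_force: [1.9, 0.1, 0.1]
opening: -0.0003
```

>>> play_rows:
  steps:
    - [[0, 50, -159, -80, 0], [0, 50, -159, -80, 0], [0, 50, -159, -80, 0], [0, 50, -159, -80, 0], [0, 50, -159, -80, 0]]

```text
clock: 1.8
ee_pos: [0.4384, -0.0802, 0.1482]
tcp_rot: [-0.001, 0.009, 1.0, -0.0]
contact_force: [-0.9, 0.8, 0.0]
opening: 0.0002
```

>>> play_rows:
  steps:
    - [[0, 0, 1, -50, 0], [0, 0, 1, -90, 0], [0, 0, 1, -110, 0], [0, 0, 1, -122, 0], [0, 0, 1, -122, 0]]

```text
clock: 2.3
ee_pos: [0.4377, -0.0785, 0.0252]
tcp_rot: [-0.002, 0.009, 1.0, 0.0]
contact_force: [0.1, 0.7, 0.3]
opening: 0.0001
```

Run:
```python
from h import *
s=ctrl.get_state();print(s["ee_pos"],tojig(s["ee_pos"]),s["contact_force"])
f=grab("top"); crop(f,270,170,390,290,5,"pics/t2.png")
g=grab("side"); crop(g,210,110,370,240,5,"pics/s2.png")
```

```text
[ 0.43772748 -0.07847428  0.02518987] [[-0.07297665 -0.0209346 ]] [0.12084259 0.68925742 0.30975623]
```

View pics/s2.png

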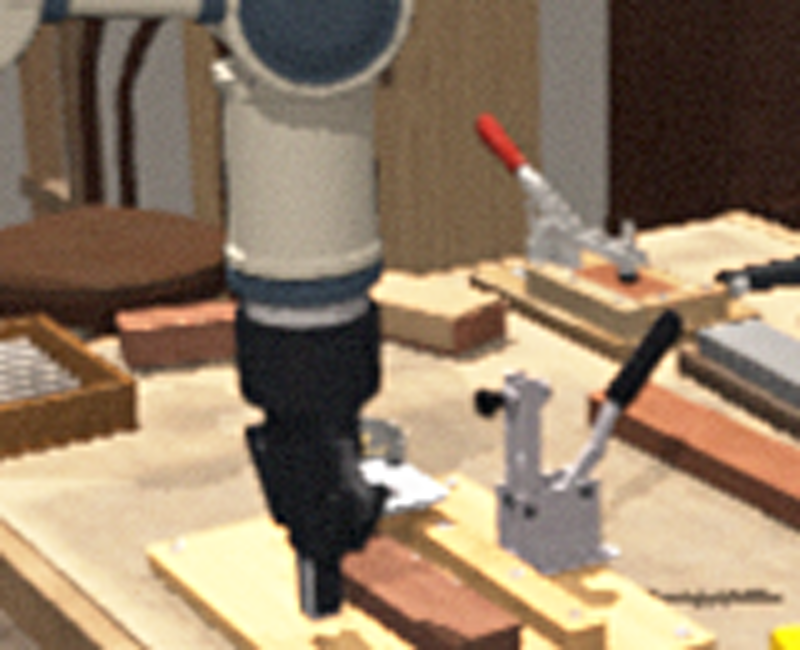

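View pics/t2.png

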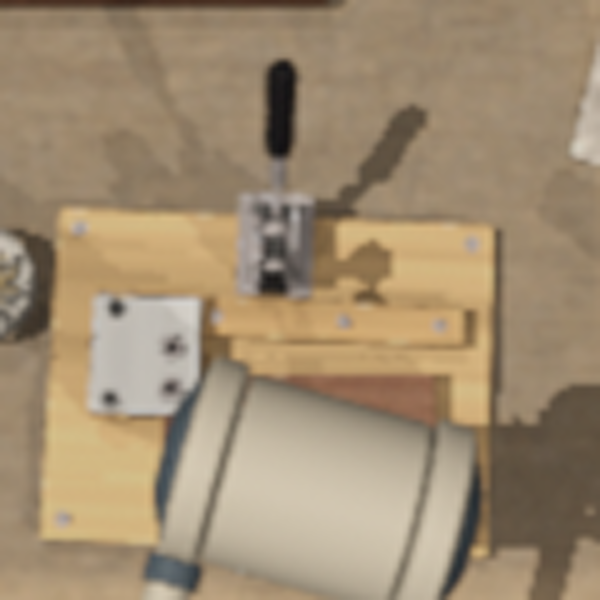

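The fingertips are at blank height, clear of its near side. Starting the push.

>>> play_rows:
  steps:
    - [[0, 6, 0, 0, 0], [0, 12, 0, 0, 0], [0, 17, 0, 0, 0], [0, 20, 0, 0, 0], [0, 23, 0, 0, 0]]

```text
clock: 2.9
ee_pos: [0.4625, -0.0791, 0.0278]
tcp_rot: [-0.001, 0.009, 1.0, -0.0]
contact_force: [-1.4, 0.5, 0.6]
opening: -0.0002
```

>>> play_rows:
  steps:
    - [[0, 2, 0, 0, 0], [0, 4, 0, 0, 0], [0, 6, 0, 0, 0], [0, 8, 0, 0, 0], [0, 10, 0, 0, 0]]

```text
clock: 3.4
ee_pos: [0.4726, -0.0791, 0.0277]
tcp_rot: [-0.001, 0.009, 1.0, -0.0]
contact_force: [-0.8, 0.7, -0.6]
opening: 0.0
```

>>> play_rows:
  steps:
    - [[0, 1, 0, -1, 0], [0, 2, 0, -2, 0], [0, 3, 0, -2, 0], [0, 4, 0, -2, 0], [0, 5, 0, -2, 0]]

```text
clock: 3.9
ee_pos: [0.4776, -0.079, 0.0256]
tcp_rot: [-0.001, 0.009, 1.0, -0.0]
contact_force: [-0.1, 0.6, 0.3]
opening: 0.0003
```

Run:
```python
from h import *
s=ctrl.get_state();print(s["ee_pos"],tojig(s["ee_pos"]),s["contact_force"])
f=grab("top"); crop(f,270,170,390,290,5,"pics/t3.png")
g=grab("side"); crop(g,210,110,370,240,5,"pics/s3.png")
```

```text
[ 0.47762112 -0.07895114  0.02558347] [[-0.03308029 -0.02083298]] [-0.08015622  0.61617248  0.25544306]
```

View pics/s3.png

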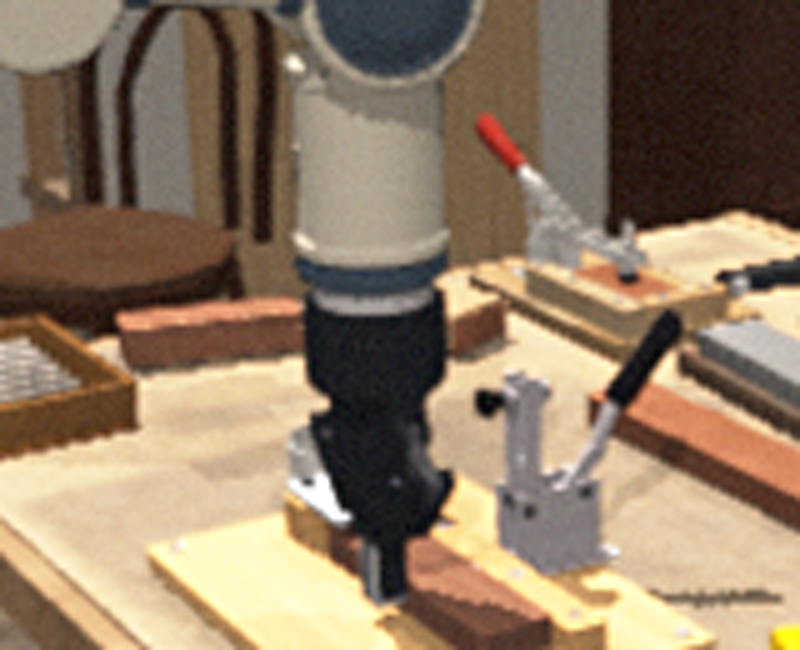

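View pics/t3.png

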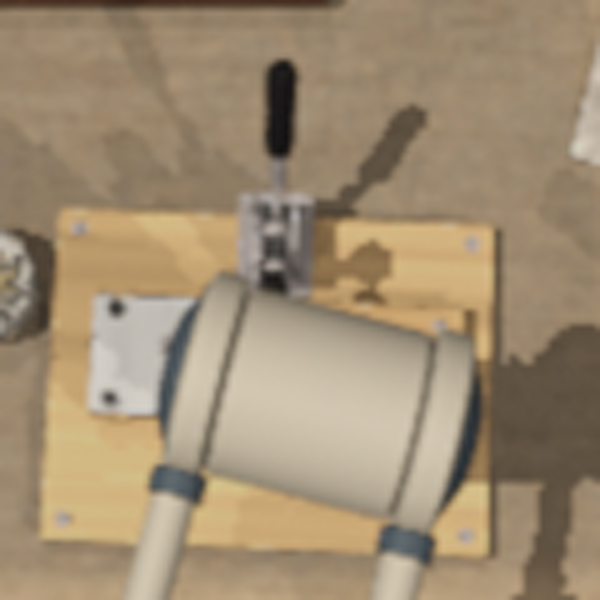

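The blank is moving with the fingers and is near the fence. I'll continue gently until the force rises.

>>> play_rows:
  steps:
    - [[0, 1, 0, 0, 0], [0, 2, 0, 0, 0], [0, 3, 0, 0, 0], [0, 3, 0, 0, 0], [0, 3, 0, 0, 0]]

```text
clock: 4.5
ee_pos: [0.4798, -0.079, 0.0257]
tcp_rot: [-0.002, 0.009, 1.0, -0.0]
contact_force: [-5.7, 0.8, 3.7]
opening: -0.0002
```

>>> play_rows:
  steps:
    - [[0, 1, 0, 0, 0], [0, 2, 0, 0, 0], [0, 2, 0, 0, 0], [0, 2, 0, 0, 0]]

```text
clock: 4.9
ee_pos: [0.4798, -0.079, 0.0257]
tcp_rot: [-0.004, 0.009, 1.0, -0.0]
contact_force: [-11.0, 1.3, 7.4]
opening: 0.0003
```

>>> play_rows:
  steps:
    - [[0, -5, 0, 0, 0], [0, -20, 0, 0, 0], [0, -35, 0, 0, 0], [0, -40, 0, 40, 0], [0, -40, 0, 80, 0]]

```text
clock: 5.4
ee_pos: [0.4382, -0.0787, 0.1052]
tcp_rot: [-0.006, 0.009, 1.0, 0.0]
contact_force: [1.7, -0.7, 1.1]
opening: 0.0001
```

>>> play_rows:
  steps:
    - [[0, -20, -40, 50, 0], [0, -20, -80, 50, 0], [0, -20, -120, 50, 0], [0, -20, -120, 50, 0]]

```text
clock: 5.8
ee_pos: [0.418, -0.2031, 0.1561]
tcp_rot: [-0.005, 0.012, 1.0, -0.001]
contact_force: [0.6, 0.9, -0.1]
opening: -0.0002
```

Run:
```python
from h import *
s=ctrl.get_state();print(s["ee_pos"],tojig(s["ee_pos"]),s["contact_force"])
f=grab("top"); crop(f,270,170,390,290,5,"pics/t4.png")
g=grab("side"); crop(g,230,160,370,265,5,"pics/s4.png")
```

```text
[ 0.41802821 -0.203053    0.15605963] [[-0.09086752 -0.14578586]] [ 0.58383897  0.91565872 -0.07277728]
```

View pics/s4.png

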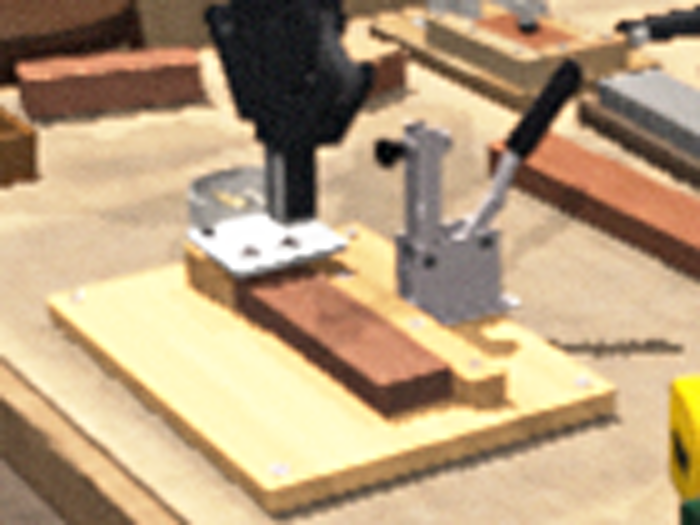

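View pics/t4.png

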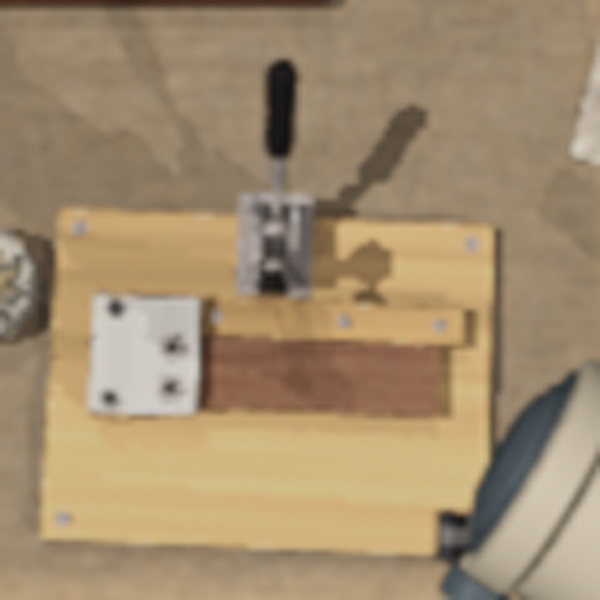

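The blank is flush along the fence. Its right end is at about (445,380–415) in the crop, jig y ≈ -0.107. Next is the end push.

>>> play_rows:
  steps:
    - [[0, 45, 0, 0, 0.01], [0, 93, 0, 0, 0.01], [0, 93, 0, -40, 0.01], [0, 93, 0, -80, 0.01], [0, 93, 0, -80, 0.01]]

```text
clock: 6.4
ee_pos: [0.508, -0.1963, 0.0678]
tcp_rot: [-0.011, 0.004, 1.0, 0.003]
contact_force: [-1.1, 0.8, -0.6]
opening: 0.0004
```

Run:
```python
from h import *
s=ctrl.get_state();print(s["ee_pos"],tojig(s["ee_pos"]),s["contact_force"])
g=grab("side"); crop(g,230,130,390,250,5,"pics/s5.png")
```

```text
[ 0.50797815 -0.19625688  0.06778388] [[-0.00102558 -0.13768622]] [-1.13531694  0.82534818 -0.63222628]
```

View pics/s5.png

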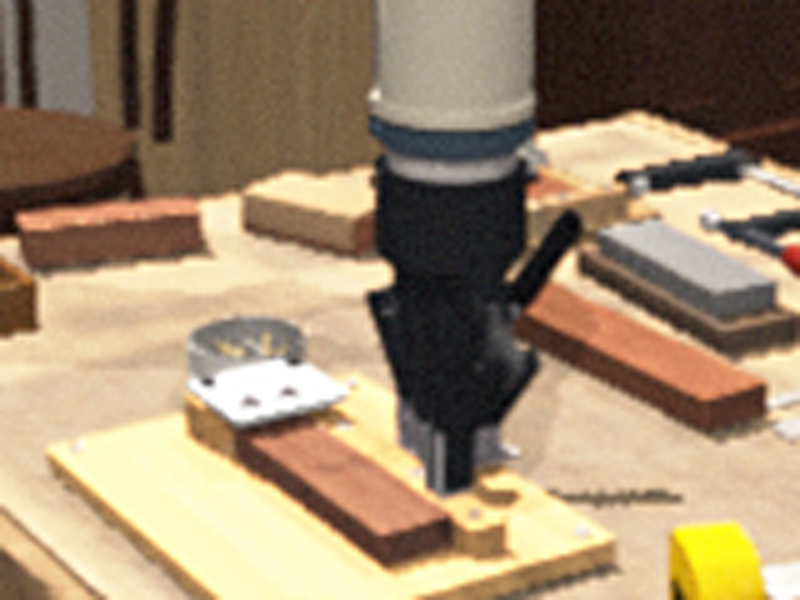

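>>> play_rows:
  steps:
    - [[0, 3, -5, 0, 0.005], [0, 3, -5, -15, 0.005], [0, 3, -5, -30, 0.005], [0, 3, -5, -42, 0.005], [0, 3, -5, -42, 0.005]]

```text
clock: 6.95
ee_pos: [0.5108, -0.2016, 0.027]
tcp_rot: [-0.011, 0.002, 1.0, 0.003]
contact_force: [0.1, 0.0, 0.0]
opening: 0.0004
```

Run:
```python
from h import *
s=ctrl.get_state();print(s["ee_pos"],tojig(s["ee_pos"]),s["contact_force"],s["tcp_rot"])
g=grab("side"); crop(g,230,130,390,250,5,"pics/s6.png")
```

```text
[ 0.51082742 -0.20163504  0.02704267] [[ 0.00190137 -0.14302251]] [0.13026086 0.02050313 0.04840701] [-0.01088065  0.00228291  0.99993452  0.00271334]
```

View pics/s6.png

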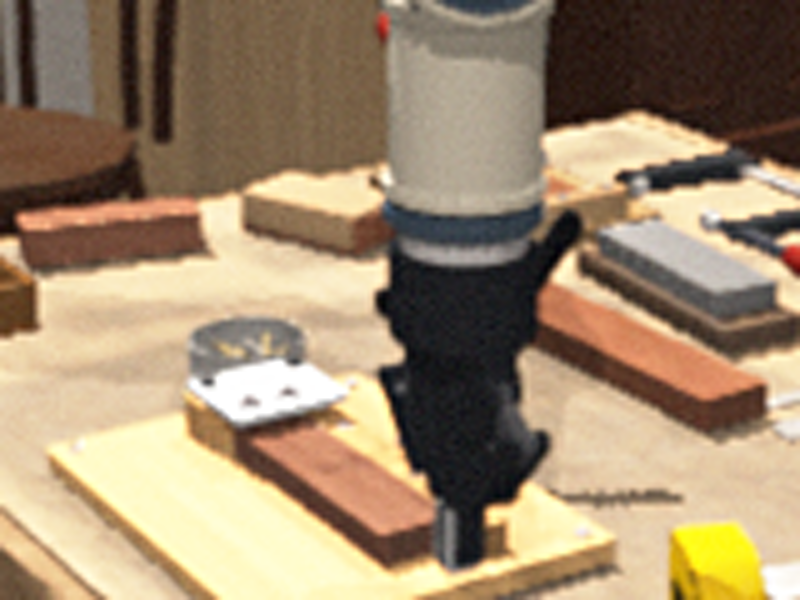

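>>> play_rows:
  steps:
    - [[0, 0, 5, 0, -0.01], [0, 0, 10, -1, -0.01], [0, 1, 15, -2, -0.01], [0, 1, 19, -2, -0.01], [0, 1, 22, -2, -0.01]]

```text
clock: 7.5
ee_pos: [0.5126, -0.1794, 0.0265]
tcp_rot: [-0.01, 0.007, 1.0, 0.002]
contact_force: [0.6, -0.1, 0.4]
opening: -0.0001
```

>>> play_rows:
  steps:
    - [[0, 0, 3, 0, 0], [0, 0, 6, 0, 0], [0, 0, 9, 0, 0], [0, 0, 11, 0, 0], [0, 0, 13, 0, 0]]

```text
clock: 8.0
ee_pos: [0.5126, -0.1664, 0.0266]
tcp_rot: [-0.01, 0.007, 1.0, 0.002]
contact_force: [-0.2, -0.8, 0.3]
opening: 0.0
```

Run:
```python
from h import *
s=ctrl.get_state();print(s["ee_pos"],tojig(s["ee_pos"]),s["contact_force"],s["tcp_rot"])
g=grab("side"); crop(g,230,130,390,250,5,"pics/s7.png")
```

```text
[ 0.5126481  -0.16636676  0.02664787] [[ 0.00321049 -0.10773154]] [-0.16680116 -0.78759901  0.25362188] [-0.00986219  0.00705939  0.99992399  0.00221639]
```

View pics/s7.png

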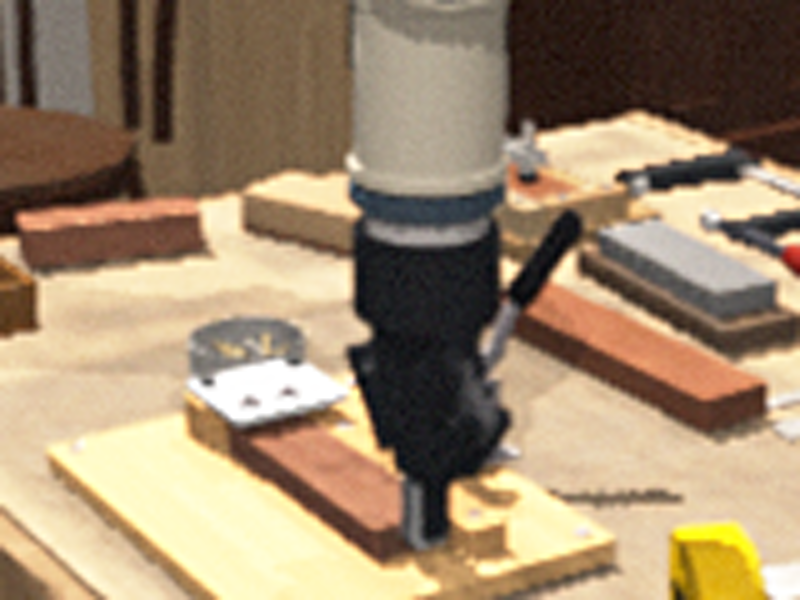

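>>> play_rows:
  steps:
    - [[0, 0, 2, 0, 0], [0, 0, 4, 0, 0], [0, 0, 5, 0, 0], [0, 0, 6, 0, 0], [0, 0, 6, 0, 0]]

```text
clock: 8.55
ee_pos: [0.5126, -0.1599, 0.0266]
tcp_rot: [-0.01, 0.007, 1.0, 0.002]
contact_force: [0.2, -1.2, 1.2]
opening: 0.0003
```

>>> play_rows:
  steps:
    - [[0, 0, 1, 0, 0], [0, 0, 2, 0, 0], [0, 0, 3, 0, 0], [0, 0, 3, 0, 0]]

```text
clock: 8.95
ee_pos: [0.5126, -0.1568, 0.0266]
tcp_rot: [-0.01, 0.007, 1.0, 0.002]
contact_force: [0.7, -0.4, 0.6]
opening: -0.0
```

>>> play_rows:
  steps:
    - [[0, 0, 1, 0, 0], [0, 0, 2, 0, 0], [0, 0, 3, 0, 0], [0, 0, 3, 0, 0]]

```text
clock: 9.35
ee_pos: [0.5126, -0.1539, 0.0267]
tcp_rot: [-0.01, 0.007, 1.0, 0.002]
contact_force: [0.6, -1.4, 0.5]
opening: 0.0001
```

Run:
```python
from h import *
s=ctrl.get_state();print(s["ee_pos"],tojig(s["ee_pos"]),s["contact_force"],s["tcp_rot"])
g=grab("side"); crop(g,260,175,360,250,8,"pics/s8.png")
```

```text
[ 0.5126463  -0.15390925  0.02665216] [[ 0.00302806 -0.09527536]] [ 0.59257982 -1.37635353  0.53866776] [-0.00988882  0.0068717   0.99992492  0.00226936]
```

View pics/s8.png

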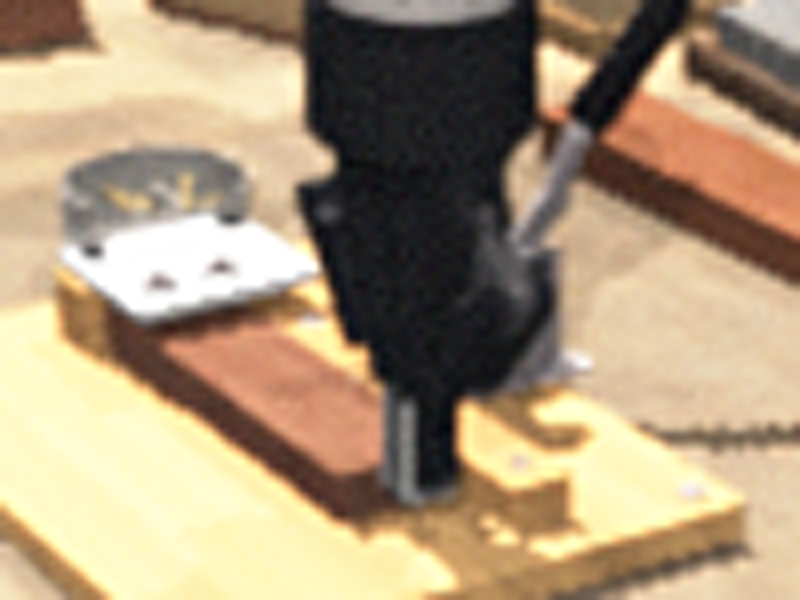

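The blank is nearly at the stop, so I'll keep creeping forward.

>>> play_rows:
  steps:
    - [[0, 0, 1, 0, 0], [0, 0, 2, 0, 0], [0, 0, 3, 0, 0], [0, 0, 3, 0, 0]]

```text
clock: 9.8
ee_pos: [0.5124, -0.1534, 0.0269]
tcp_rot: [-0.01, 0.007, 1.0, -0.0]
contact_force: [-1.4, -9.5, 0.4]
opening: 0.0002
```

>>> play_rows:
  steps:
    - [[0, 0, -5, 0, 0], [0, 0, -20, 0, 0], [0, 0, -35, 0, 0], [0, 0, -40, 40, 0], [0, 0, -40, 85, 0]]

```text
clock: 10.3
ee_pos: [0.5108, -0.1944, 0.1102]
tcp_rot: [-0.013, 0.008, 1.0, 0.001]
contact_force: [1.1, -0.8, 0.9]
opening: -0.0003
```

>>> play_rows:
  steps:
    - [[0, 0, -40, 50, 0], [0, 0, -80, 80, 0], [0, 0, -80, 80, 0]]

```text
clock: 10.6
ee_pos: [0.5113, -0.2789, 0.195]
tcp_rot: [-0.01, 0.01, 1.0, -0.001]
contact_force: [0.5, 0.1, 0.8]
opening: -0.0003
```

Run:
```python
from h import *
s=ctrl.get_state();print(s["ee_pos"],tojig(s["ee_pos"]),s["contact_force"],s["tcp_rot"])
f=grab("top"); crop(f,270,170,390,290,5,"pics/t9.png")
g=grab("side"); crop(g,260,160,370,245,7,"pics/s9.png")
```

```text
[ 0.51134457 -0.27891155  0.19498857] [[ 0.00353894 -0.2202834 ]] [0.52868441 0.07724515 0.77545045] [-0.00965019  0.00975354  0.99990528 -0.00108188]
```

View pics/s9.png

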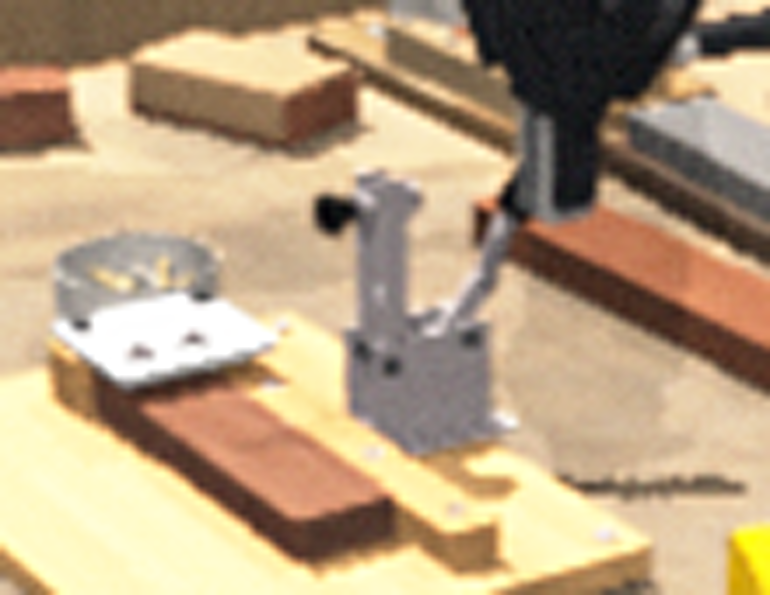

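View pics/t9.png

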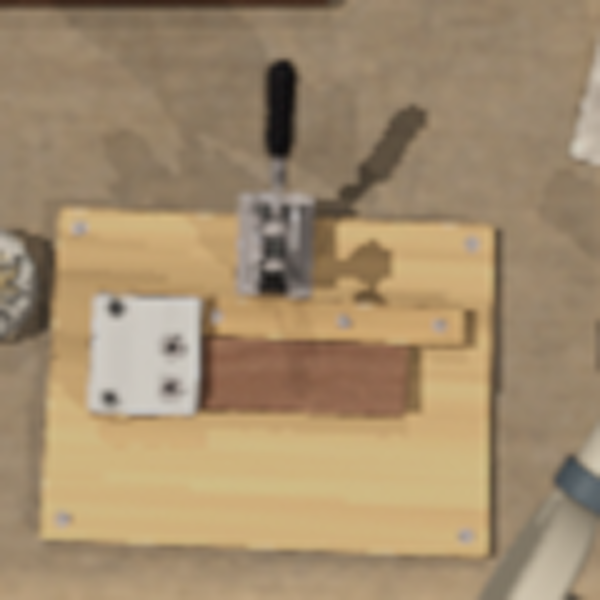

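The blank still lies along the fence, with its right end now at x ≈ 408–410 in the crop. I'll check that position numerically.

Run:
```python
from h import *
f=grab("top"); T=lambda a:np.array(a,float)/5+[269.6,169.6]
im=f["image"].astype(int); r=im[170:290,270:390]
m=((r[...,0]-r[...,2])>20)&(r[...,0]<175)&(r[...,1]/r[...,0]<.78)
m=m.astype(np.uint8); n,l,s,_=cv2.connectedComponentsWithStats(m); print(s[1:])
print(tojig(cast(f,T([[203,411],[407,413],[409,347]]),.035)).round(4))
# subpixel right edge along rows
hs=im[240:252,340:360,0]; print(hs[::3])
print(tow([[.144,0],[.187,0]]))
```

```text
[[  0   0  65   1  65]
 [ 41  60   2   2   3]
 [ 40  64  43  19 608]]
[[-0.0215  0.0418]
 [-0.0179 -0.0849]
 [ 0.0231 -0.0852]]
[[136 134 134 135 136 139 140 141 140 140 144 135 118 122 167 194 195 195
  195 194]
 [145 144 143 145 146 146 146 146 146 148 145 131 126 138 180 206 206 205
  205 206]
 [143 143 141 141 143 144 144 142 142 141 135 126 133 146 183 207 207 207
  206 207]
 [141 143 148 146 143 142 143 143 143 143 135 126 134 144 182 207 207 207
  207 207]]
[[ 0.65498486 -0.06068793]
 [ 0.69798034 -0.0613114 ]]
```

Run:
```python
from h import *
f=grab("top"); im=cv2.cvtColor(f["image"],cv2.COLOR_RGB2GRAY).astype(float)
def edge(c,r0,r1,sgn):
    col=im[r0:r1,c-1:c+2].mean(1); d=np.clip(sgn*np.diff(col),0,None); k=np.argmax(d); w=d[max(k-1,0):k+2]
    return r0+max(k-1,0)+.5+(w*np.arange(len(w))).sum()/w.sum()
for nm,r0,r1,sg,z in(("near",247,257,1,.035),("far",234,243,-1,.035),("basenear",274,286,-1,.015)):
    cs=np.arange(314,350,2); P=tojig(cast(f,[[c,edge(c,r0,r1,sg)] for c in cs],z))
    p=np.polyfit(P[:,1],P[:,0],1); res=P[:,0]-np.polyval(p,P[:,1]);print(nm,p.round(4),"at -.085:",np.polyval(p,-.085).round(4),"at .085:",np.polyval(p,.085).round(4),"rms",res.std().round(5))
```

```text
near [ 0.0039 -0.0213] at -.085: -0.0216 at .085: -0.021 rms 0.00055
far [0.0073 0.0263] at -.085: 0.0256 at .085: 0.0269 rms 0.00081
basenear [ 0.0066 -0.1035] at -.085: -0.1041 at .085: -0.103 rms 0.00053
```

The seating checks out: right end at jig y ≈ -0.085, and both near and far edges parallel to the base. Now the lever.

>>> play_rows:
  steps:
    - [[0, 135, 218, 5, 0], [0, 135, 218, 5, 0], [0, 135, 218, 5, 0], [0, 135, 218, 5, 0], [0, 135, 218, 5, 0]]

```text
clock: 11.3
ee_pos: [0.6416, -0.058, 0.1907]
tcp_rot: [-0.016, 0.008, 1.0, 0.003]
contact_force: [0.5, -2.1, 0.8]
opening: 0.0001
```

Run:
```python
from h import *
s=ctrl.get_state();print(s["ee_pos"],tojig(s["ee_pos"]),s["contact_force"],s["tcp_rot"])
```

```text
[ 0.64159172 -0.05798428  0.19068972] [[0.13056907 0.00250917]] [ 0.48102502 -2.11946801  0.77626226] [-0.01554331  0.00753307  0.99984696  0.00277724]
```

>>> play_rows:
  steps:
    - [[0, 5, -3, -12, 0], [0, 5, -3, -24, 0], [0, 5, -3, -36, 0], [0, 5, -3, -42, 0], [0, 5, -3, -48, 0]]

```text
clock: 11.8
ee_pos: [0.6458, -0.0621, 0.1418]
tcp_rot: [-0.016, 0.008, 1.0, 0.003]
contact_force: [0.0, 0.0, 1.0]
opening: -0.0003
```

Run:
```python
from h import *
s=ctrl.get_state();print(s["ee_pos"],tojig(s["ee_pos"]),s["contact_force"],s["tcp_rot"])
g=grab("side"); crop(g,260,120,370,225,6,"pics/s10.png")
```

```text
[ 0.64576865 -0.06209038  0.14175705] [[ 0.13480509 -0.00153593]] [0.03692403 0.01436962 1.00022845] [-0.01605411  0.0083996   0.9998318   0.00284235]
```

View pics/s10.png

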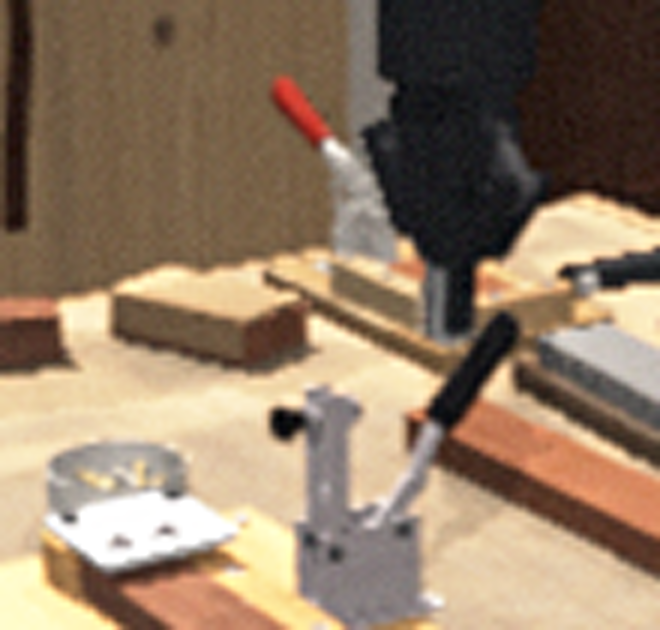

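The fingertips are at about (450,335), just above and robot-side of the grip. Now pressing down along the arc.

>>> play_rows:
  steps:
    - [[0, 0, 1, -4, 0], [0, 0, 1, -8, 0], [0, 1, 1, -12, 0], [0, 3, 1, -16, 0], [0, 5, 1, -20, 0]]

```text
clock: 12.35
ee_pos: [0.6511, -0.061, 0.1214]
tcp_rot: [-0.016, 0.008, 1.0, 0.003]
contact_force: [-0.6, 0.5, 2.7]
opening: 0.0001
```

Run:
```python
from h import *
s=ctrl.get_state();print(s["ee_pos"],tojig(s["ee_pos"]),s["contact_force"],s["tcp_rot"])
g=grab("side"); crop(g,260,120,370,225,6,"pics/s11.png")
```

```text
[ 0.65108683 -0.0610495   0.1213871 ] [[ 0.14010762 -0.00041805]] [-0.59893631  0.53429648  2.66159353] [-0.01591109  0.00836851  0.99983436  0.00283691]
```

View pics/s11.png

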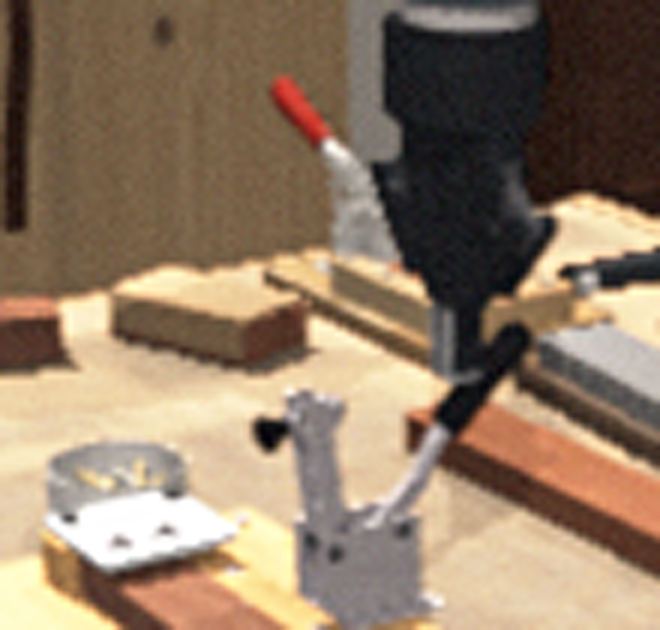

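The lever follows (force 2.7 N) and the clamp arm is starting to tip. Continuing.

>>> play_rows:
  steps:
    - [[0, 3, 0, -4, 0], [0, 6, 0, -8, 0], [0, 9, 0, -12, 0], [0, 12, 0, -16, 0], [0, 15, 0, -20, 0]]

```text
clock: 12.9
ee_pos: [0.6663, -0.061, 0.0999]
tcp_rot: [-0.016, 0.008, 1.0, 0.003]
contact_force: [0.9, 0.9, 1.8]
opening: -0.0001
```

>>> play_rows:
  steps:
    - [[0, 3, 0, -4, 0], [0, 6, 0, -8, 0], [0, 8, 0, -12, 0], [0, 10, 0, -16, 0], [0, 12, 0, -20, 0]]

```text
clock: 13.4
ee_pos: [0.6784, -0.0609, 0.0794]
tcp_rot: [-0.017, 0.008, 1.0, 0.003]
contact_force: [0.2, -0.8, 0.5]
opening: 0.0
```

Run:
```python
from h import *
s=ctrl.get_state();print(s["ee_pos"],tojig(s["ee_pos"]),s["contact_force"],s["tcp_rot"])
g=grab("side"); crop(g,260,120,370,225,6,"pics/s12.png")
```

```text
[ 0.67839102 -0.06092959  0.07937533] [[1.67407206e-01 9.77391789e-05]] [ 0.17815175 -0.7765495   0.50708794] [-0.01661825  0.00834685  0.99982262  0.00298053]
```

View pics/s12.png

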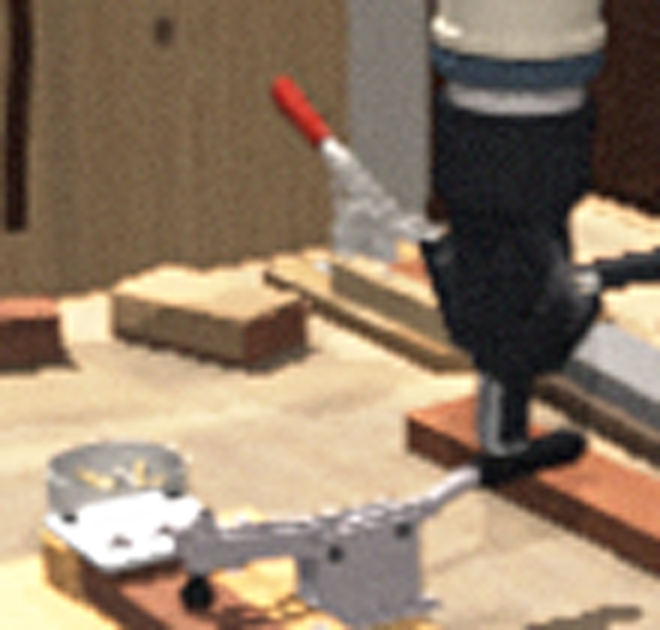

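The pad at (197,590) is nearly on the blank and the lever is near level. I'll press the last part slowly.

>>> play_rows:
  steps:
    - [[0, 3, 0, -3, 0], [0, 5, 0, -6, 0], [0, 7, 0, -9, 0], [0, 8, 0, -11, 0], [0, 9, 0, -13, 0]]

```text
clock: 13.95
ee_pos: [0.6875, -0.0609, 0.0655]
tcp_rot: [-0.017, 0.008, 1.0, 0.003]
contact_force: [-0.2, 0.0, 2.6]
opening: -0.0004
```

>>> play_rows:
  steps:
    - [[0, 0, 0, -1, 0], [0, 1, 0, -2, 0], [0, 1, 0, -3, 0], [0, 1, 0, -4, 0]]

```text
clock: 14.35
ee_pos: [0.6887, -0.0609, 0.0615]
tcp_rot: [-0.017, 0.008, 1.0, 0.003]
contact_force: [-0.9, 0.2, 5.0]
opening: -0.0002
```

>>> play_rows:
  steps:
    - [[0, 0, 0, -1, 0], [0, 0, 0, -2, 0], [0, 0, 0, -3, 0], [0, 0, 0, -3, 0]]

```text
clock: 14.75
ee_pos: [0.689, -0.0609, 0.0611]
tcp_rot: [-0.016, 0.008, 1.0, 0.003]
contact_force: [-4.1, -0.2, 10.4]
opening: -0.0
```

>>> play_rows:
  steps:
    - [[0, 0, 0, -3, 0], [0, 0, 0, -4, 0], [0, 0, 0, -5, 0], [0, 0, 0, -5, 0], [0, 0, 0, -5, 0]]

```text
clock: 15.25
ee_pos: [0.6897, -0.061, 0.0607]
tcp_rot: [-0.014, 0.008, 1.0, 0.003]
contact_force: [-5.6, 0.3, 15.1]
opening: 0.0002
```

Solid on its stop. Retracting straight up, then looking.

>>> play_rows:
  steps:
    - [[0, 0, 0, 10, 0], [0, 0, 0, 40, 0], [0, 0, 0, 80, 0], [0, 0, 0, 120, 0], [0, 0, 0, 150, 0]]

```text
clock: 15.75
ee_pos: [0.69, -0.061, 0.214]
tcp_rot: [-0.012, 0.008, 1.0, 0.002]
contact_force: [1.1, 0.4, 0.7]
opening: 0.0003
```

>>> play_rows:
  steps:
    - [[0, -40, -45, 0, 0], [0, -60, -90, 0, 0], [0, -80, -135, 0, 0], [0, -100, -180, 0, 0], [0, -100, -180, 0, 0]]

```text
clock: 16.25
ee_pos: [0.5875, -0.246, 0.2141]
tcp_rot: [-0.013, 0.011, 1.0, 0.001]
contact_force: [-0.6, -0.1, -0.1]
opening: -0.0001
```

Run:
```python
from h import *
s=ctrl.get_state();print(s["ee_pos"],tojig(s["ee_pos"]),s["contact_force"])
f=grab("top"); crop(f,270,170,390,290,5,"pics/t13.png"); cv2.imwrite("pics/tf.png",f["image"][:,:,::-1])
g=grab("side"); crop(g,260,160,370,245,7,"pics/s13.png")
```

```text
[ 0.58751663 -0.24600812  0.21406893] [[ 0.0792259  -0.18627897]] [-0.59668228 -0.14022534 -0.11397505]
```

View pics/s13.png

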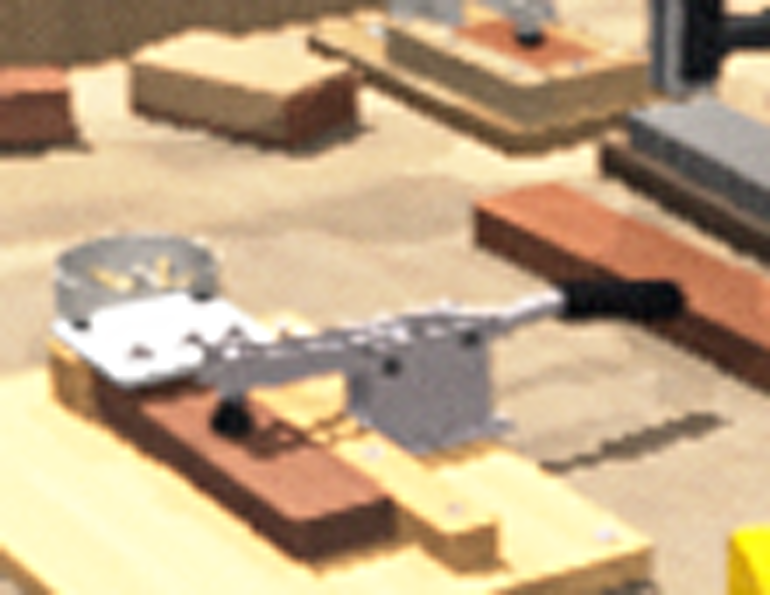

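View pics/t13.png

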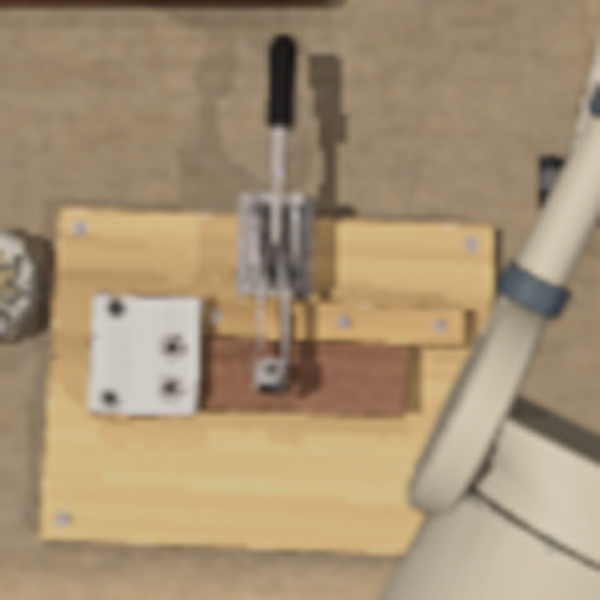

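The pad stands on the blank at (232,415), the lever is down and the tin, spare and tape look unmoved. I'll check the lever angle against the calibration.

Run:
```python
from h import *
g=grab("side")
for a in(.83-.95,.83-1.0,.83-1.03):
    P=[]
    for s in(.05,.115):
        x=.103+s*np.cos(a)-.010*np.sin(a); z=.056+s*np.sin(a)+.010*np.cos(a); P.append([*tow([[x,0]])[0],z])
    p=(proj(g,P)-[260,160]+.5)*7-.5; print(round(.83-a,2),p.round(1),"slope",((p[1]-p[0])[1]/(p[1]-p[0])[0]).round(3))
im=g["image"][160:245,260:370].max(2); m=(im<70).astype(np.uint8); m[:, :75]=0; m[:35]=0;m[50:]=0
n,l,s,c=cv2.connectedComponentsWithStats(m); k=1+np.argmax(s[1:,4]); ys,xs=np.where(l==k)
v=cv2.fitLine(np.c_[xs,ys].astype(np.float32),cv2.DIST_L2,0,.01,.01).ravel(); print(s[k],c[k]*7+3,"slope",v[1]/v[0])
```

```text
0.95 [[555.1 296. ]
 [680.5 281.9]] slope -0.112
1.0 [[555.4 301.6]
 [679.7 294.6]] slope -0.056
1.03 [[555.4 305. ]
 [678.9 302.3]] slope -0.022
[ 80  39  18   8 101] [623.5049505  300.18811881] slope 0.08543759
```

Run:
```python
from h import *
print(ctrl.finish_job())
```

```text
the job is handed in; nothing more can be done
None
```

I set the blank up in the order you gave, with the fingers shut and nothing gripped or lifted, and handed the job in at about 16 s. `finish_job` gave no verdict. The pad force and the lever angle could not be read directly, so both are inferred.

| Step | Push force at the end | What the checks showed |
|---|---|---|
| Near side to fence | about 11 N | Blank's near and far edges parallel to the jig base within 0.003 rad; far side against the fence |
| Right end to stop | about 10 N | Right end at jig y ≈ -0.085, the seated value |
| Lever pressed down | about 15 N against a solid stop | Pad standing on the blank, lever just below level |

- **Lever angle:** The picture alone was not decisive. The grip's position in the side view came out between the 1.00 and 1.03 rad predictions. The line fitted to the grip sloped farther down than either, at 0.085 against -0.02 to -0.06, because the image is coarse there. I took the lever as fully down because it would not move further at 15 N, three times what it needs, and the tip height was within about 2 mm of that predicted for the stop.
- **Bystanders:** Nothing I could see had moved. In the last pictures the tin, the spare and the visible edge of the tape looked unmoved; I did not measure them, or look at the square or gauge again.
- **Robot:** The arm finished clear of everything, with no contact force beyond sensor noise.

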